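Load the label unwinder and hold its guard gate open for threading

ROBOT

A 7-joint arm with a two-finger parallel gripper is mounted at the origin on a cart in front of the work surface, level with it; the furniture and walls round the work are solid. World frame = base frame: x ahead of the robot, y to its left, z up, the work surface at z = 0. Lengths are in m, angles in rad, forces in N, time in s.
With the tool pointing down it reaches from about 0.425 to 0.875 m from the base axis. Payload 4.7 kg.
Tool frame: the origin (TCP) lies between the finger pads; the fingertips stand 14 mm ahead of it and the grasp point (between the pads) lies 5 mm behind it; z points along the fingers, y is the line along which they close (so a half turn about z gives the same grasp; the last joint's range is limited). The gripper opens to 87 mm and grips with 3 to 60 N. Pads are 19 mm wide; open, the fingers measure 117 mm over their backs; the gripper's body (75 mm by 190 mm) begins 51 mm behind the grasp point.
Start: joints at [-1.261, 0.321, -0.07, 1.45, 0.023, 1.371, -0.057], TCP at [0.19, 0.622, 0.237] pointing down, gripper open.
Joint ranges: [-2.86, 2.86], [-0.3, 2.09], [-1.38, 1.24], [0.06, 2.45], [-1.56, 4.7], [0.09, 2.05], [-2.69, 2.69]. Speed limits (rad/s): [2.57, 2.57, 3.14, 3.14, 3.14, 3.14, 3.14].

INTERFACE

Orientations are given as a rotation vector (axis times angle).
In Python, from bench import ctrl gives the robot as it stands.
- The arm moves only by the shell command python3 -m inch 'ROWS' [OPENING] [FORCE]. ROWS is JSON, a list of rows, each a list of 6 numbers: the shift along the world's x, y, z in mm, then the turn, a rotation vector about the world's x, y, z in degrees. In form: [[tx, ty, tz, rx, ry, rz], ...]. A call has 1 to 20 rows; each row is the pose to reach, as a shift and turn from the pose commanded when the call began; what a row does not reach only later rows make up. A row lasts 1/8 s, in which the tool goes at most 62.5 mm and 10.7 degrees, less where a joint would pass 70% of its speed; a pose out of reach is approached as far as the arm can. A call with a gripper value outside its range is refused whole. OPENING is the finger opening in mm, from 0 to 87, set as the call begins (- or left out, the last holds). The fingers move at their own pace and stop on an object; FORCE is the grip in N (left out, the last holds). Time passes only in rows, so rows that repeat a pose let the fingers close. It gives the time, the measured TCP pose, the force, the opening and the grip force at its end, in the units of the state.
- ctrl.get_state(): the state, without advancing time (a new reading comes with each control period).
- ctrl.get_image(name): name is "side" or "top"; returns (picture, depth): 400x640x3 uint8, red, green, blue; 400x640 float32, m along the optical axis (not along the pixel's ray), 0 where there is no reading.
- ctrl.camera_params(name): a dict with "mtx" (3x3 intrinsics, pixels), "T" (4x4, takes a point from camera to world coordinates). Camera axes: x right, y down, z forward; pixel columns grow to the right and rows downward; lengths in m; the calibration is good to about 2 mm. A picture is of the moment at which its call begins. camera_params takes no time and is no camera call.
- ctrl.close_job(): hands the job in; it is judged then, once.
The state is a dict: "time": time; "joint_positions": joint angles; "qd": joint speeds; "joint_torque": joint torques, N m; "position": TCP position; "tool_rot": TCP orientation; "ft_force": force on the tool from outside, world axes, zero at the start; "torque": the same for the moment, N m; "grip_width": opening from 0.0 (shut) to 1.0 (fully open); "grip_force": force on a finger pad.
Only numpy, scipy, OpenCV 4.12 (cv2) and the standard library are available. Lean on these libraries where they do the work, as an engineer would, in place of code of your own. Each camera call takes 0.05 s, during which the arm holds its last target. There are 200 camera calls.

TASK

Get the label unwinder ready for threading: lift the label reel and put it over the upright spindle, fully down and let go. Then pinch the red catch fully in, after it the blue catch fully in, swing the clear guard gate out by its orange post past the click of its detent and wide open (nearly to its stop), and finish while still holding it there with the gripper, so that a colleague can thread the strip. Never pinch the blue catch before the red one, and leave the other things on the table where they are.

Things in the scene. Friction and masses are not known exactly. Their poses are not given: they have to be found in the camera images.
- reel_core (a point): label reel standing upright, loose, about 0.15 kg: white paper roll 80 mm across, 40 mm high, on a brown card core tube 36 mm outside and 26 mm inside diameter, 80 mm high, that stands 40 mm up out of the roll. The point lies on the axis, 62 mm above the underside (18 mm below the top of the core): grip the core here. z along the axis
- spindle_foot (a point): foot of the fixed upright steel spindle (18 mm thick, 72 mm high, tapered over its top 12 mm to 8 mm), on its axis at the face where the reel's underside rests, 14 mm above the table. Axes are the unwinder's: grey deck 220 mm (x) by 260 mm (y); spindle at its back, catches in front of it in a row along y, gate along the front; -x is its front, z up
- red_catch_grip (a point): midway between the two upright ears of the red pinch catch (left or right place of the row, blue in the other), at half the pinchable height. Ears 22 mm along x, from 26 mm below to 14 mm above the point, 47 mm apart outside along y; dark housing begins 40 mm below. Pinch from above along y: both slide in together, 9 mm each, against about 6 N, and stay. Axes as the unwinder's
- red_catch_ear (a joint): travel of each red ear, m: 0 as found (bolt through the gate's eye), 0.009 fully pinched (ears then 29 mm over their outside); the bolt is clear from about 0.006
- blue_catch_grip (a point): blue pinch catch, made the same as the red one, with blue ears; same point and axes
- blue_catch_ear (a joint): travel of each blue ear, as for the red
- gate_grip (a point): orange upright round post on top of the gate, 16 mm thick, its free part from 19 mm below to 13 mm above this point on its axis; the gate's frame top lies 35 mm below the point. The gate runs along the unwinder's y when shut; the post moves on a level arc of radius 100 mm about gate_hinge. Axes turn with the gate
- gate_hinge (a point): point on the gate's upright hinge axis at the height of gate_grip, at the front left (+y) end of the deck; x, y as the unwinder's. The gate reaches 186 mm from it
- gate (a joint): opening angle, rad: 0 shut, 1.45 at its stop. Opens clockwise seen from above: the post goes from -y of the hinge toward -x (to the robot). Blocked while a bolt is in. A sprung detent must be overcome between 0.35 and 0.85 (2 to 5 N at the post); a closing spring pulls with about 2 N at the post when wide open, so when let go it swings back to about 0.75
- glue: bystander: white and orange glue stick standing, 27 mm across, 97 mm high; origin at its foot
- single_pack: bystander: single pale soap pack, 113x99x26 mm; origin at its underside
- blanks: bystander: bundle of paper sleeve blanks, 136x74x31 mm; origin at its underside
Not all that is in view belongs to the job. Leave any purple, turquoise or yellow look-alike of the part that bears reel_core alone.

How it is judged:
By the outcome, as a careful person would: the job done as asked, in the order asked, and still so for the second after the job is handed in, while the arm keeps its last pose, push and grip.
It also fails if it takes over 69 s, if anything falls off the work surface, if the arm or the gripper's body presses on something with over 40 N, if the wrist force passes 120 N, or if a joint passes its speed limit or range.

## Working session

There is one attempt and no reset: what is moved stays moved. The work goes in short steps, Python scripts to look and compute and a shell command to move; the robot and the scene stay as the last step left them, time stands still between calls to the robot, and variables do not carry over. Pictures are saved under pics/ and viewed, at most 10 in all, crops included, and the job is handed in when it is done.

```bash
mkdir -p pics; python3 - <<'E'
from bench import ctrl
import cv2,numpy as np
for n in ("top","side"):
    im,d=ctrl.get_image(n); p=ctrl.camera_params(n)
    np.savez(f"pics/{n}0.npz",im=im,d=d,K=p["mtx"],T=p["T"])
    cv2.imwrite(f"pics/{n}0.png",im[:,:,::-1]); print(n,p["mtx"],np.round(p["T"],3))
s=ctrl.get_state();print(s)
E
```

```text
top [[389.7582193    0.         310.52983811]
 [  0.         389.7582193  199.99501726]
 [  0.           0.           1.        ]] [[-0.021 -0.982  0.186  0.297]
 [-1.     0.021  0.    -0.026]
 [-0.004 -0.186 -0.983  1.381]
 [ 0.     0.     0.     1.   ]]
side [[400.42117055   0.         317.96978326]
 [  0.         400.42117055 197.40774134]
 [  0.           0.           1.        ]] [[ 0.998 -0.037  0.052  0.468]
 [-0.064 -0.622  0.781 -0.848]
 [ 0.003 -0.782 -0.623  0.748]
 [ 0.     0.     0.     1.   ]]
{'time': 0.1, 'joint_positions': array([-1.26095069,  0.32175092, -0.07010009,  1.45152789,  0.02261546,
        1.37076692, -0.05691802]), 'qd': array([-0.00108982, -0.00108889,  0.00078356, -0.0020983 , -0.00015861,
        0.00061713,  0.00036643]), 'joint_torque': array([-4.04057855e-04, -4.92573094e+01, -4.06060964e-01, -3.13399243e+01,
       -6.40728185e-02,  3.95986461e-02,  6.87056649e-05]), 'position': array([0.18935399, 0.62133847, 0.23558225]), 'tool_rot': array([-4.62801498e-01, -3.10716868e+00,  2.60667925e-03]), 'ft_force': array([ 0.56357247,  0.2391755 , -0.31768733]), 'torque': array([ 0.03153846, -0.02347016,  0.0096238 ]), 'grip_force': 0.0, 'grip_width': 0.9951388013489549}
```

View pics/top0.png

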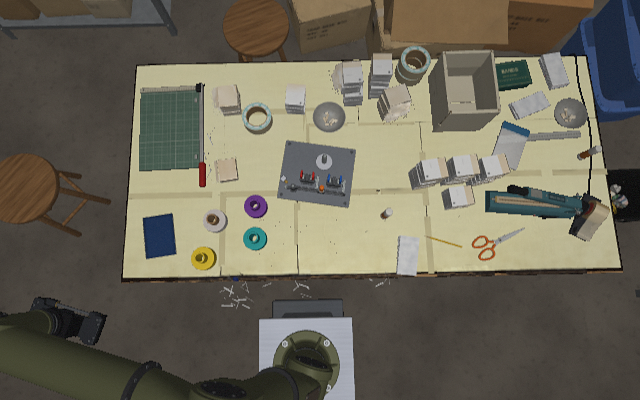

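View pics/side0.png

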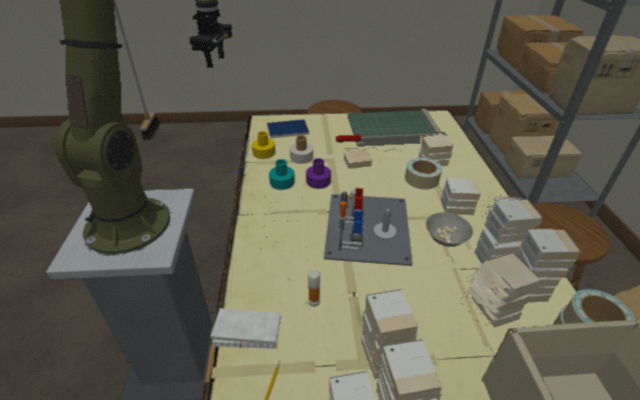

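The reel candidates in the top view are white with a brown core (215,221), purple (255,207), turquoise (255,238) and yellow (203,258). The white one fits the description, and I'll confirm it in an enlarged crop along with the unwinder.

```bash
cat > h.py <<'E'
import numpy as np,cv2
def load(n,k=0):
    z=np.load(f"pics/{n}{k}.npz");return z["im"],z["d"],z["K"],z["T"]
def pt(D,u,v,z=None):
    im,d,K,T=D; r=np.array([(u-K[0,2])/K[0,0],(v-K[1,2])/K[1,1],1])
    if z is None: s=d[int(round(v)),int(round(u))]
    else: s=(z-T[2,3])/(T[:3,:3]@r)[2]
    return T[:3,:3]@(r*s)+T[:3,3]
def proj(D,p):
    im,d,K,T=D; c=T[:3,:3].T@(np.asarray(p)-T[:3,3]); q=K@c; return q[:2]/q[2]
E
python3 - <<'E'
from h import *
t=load("top");s=load("side")
def crop(D,x,y,w,h,f): return cv2.resize(D[0][y:y+h,x:x+w],None,fx=f,fy=f,interpolation=cv2.INTER_CUBIC)
A=crop(t,270,135,90,75,5) #450x375
B=crop(s,320,180,100,90,3.5) #350x315
B=cv2.copyMakeBorder(B,0,60,0,0,cv2.BORDER_CONSTANT)
C=crop(t,185,190,90,45,5) #450x225
Dd=crop(s,240,125,100,64,3.5) #350x224
Dd=cv2.copyMakeBorder(Dd,0,1,0,0,cv2.BORDER_CONSTANT)
o=np.vstack([np.hstack([A,B]),np.hstack([C,Dd])]);print(o.shape)
cv2.imwrite("pics/c1.png",o[:,:,::-1])
# height-based measures
def cloud(D):
    im,d,K,T=D; v,u=np.mgrid[:400,:640]
    P=np.stack([(u-K[0,2])/K[0,0]*d,(v-K[1,2])/K[1,1]*d,d],-1)@T[:3,:3].T+T[:3,3]
    return P
for n,D in(("top",t),("side",s)):
    P=cloud(D);im=D[0].astype(int);ok=D[1]>0
    hsv=cv2.cvtColor(D[0],cv2.COLOR_RGB2HSV);H,S,V=hsv[...,0],hsv[...,1],hsv[...,2]
    inb=ok&(P[...,0]>.35)&(P[...,0]<.75)&(P[...,1]>-.2)&(P[...,1]<.4)
    box=np.zeros_like(ok)
    if n=="top": box[140:205,275:360]=1
    else: box[180:265,320:415]=1
    for c,m in(("red",((H<5)|(H>174))&(S>150)),("blue",(H>100)&(H<125)&(S>130)),("orange",(H>7)&(H<17)&(S>170))):
        m=m&box&inb
        v,u=np.nonzero(m);print(n,c,m.sum(),u.mean().round(1),v.mean().round(1),P[m].mean(0).round(3),P[m].min(0).round(3),P[m].max(0).round(3))
    print(n,"deck z",np.median(P[...,2][box.astype(bool)&ok]))
P=cloud(t)
for (u,v) in [(215,221),(323,160)]:
    print(u,v,(P[v-6:v+7:2,u-8:u+9:2,2]*1000).astype(int))
E
```

```text
(600, 800, 3)
top red 29 306.6 175.0 [ 0.629 -0.014  0.088] [ 0.62  -0.036  0.057] [0.642 0.008 0.101]
top blue 30 334.2 178.5 [ 0.614 -0.108  0.09 ] [ 0.604 -0.131  0.064] [ 0.629 -0.084  0.099]
top orange 18 321.4 187.6 [ 0.582 -0.063  0.097] [ 0.578 -0.069  0.074] [ 0.59  -0.059  0.105]
top deck z 0.009379414192194124
side red 128 358.3 199.1 [ 0.629 -0.025  0.081] [ 0.618 -0.044  0.06 ] [0.641 0.003 0.097]
side blue 183 357.6 221.6 [ 0.615 -0.114  0.081] [ 0.602 -0.136  0.011] [ 0.645 -0.017  0.099]
side orange 65 342.7 208.2 [ 0.583 -0.066  0.086] [ 0.577 -0.073  0.031] [0.602 0.026 0.105]
side deck z 0.009737132261929293
215 221 [[  81   75   60   60   81   45   41   37   39]
 [  77   61   40   27   80   61   35   32   37]
 [  79   49   29    7   84 1381   41   39   40]
 [  78   68   27   81   76   58   36   38   42]
 [  39   44   76   72   57   41   37   41   38]
 [  40   40   37   41   42   44   39   42   41]
 [  35   39   43   36   41   47   41   40   25]]
323 160 [[16 10 10 17 78 87 15  6 10]
 [ 9 14 12  8 80 88 12 11 12]
 [ 5 14 18 17 74 67 14 14 12]
 [ 9  8 17 10 46 48 12 12 15]
 [ 5  8 16 14 21 22 15 14 12]
 [11 14 10 19 12 13 17 13 14]
 [11  8 10 11 13 12  7 15 11]]
```

View pics/c1.png

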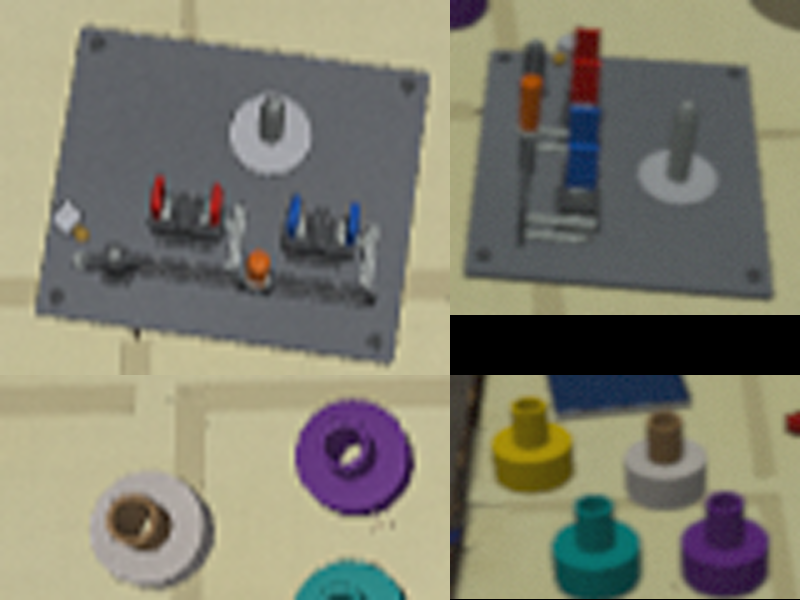

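The crop confirms it: white roll with a brown core, rim centre at crop (139,522). The other three are coloured look-alikes. The unwinder's red catch is on the left (+y) and blue on the right. The orange post is at (258,262) and the hinge boss at (116,262). Next I turn these into positions.

```bash
python3 - <<'E'
from h import *
t=load("top");s=load("side")
A=lambda x,y,z:pt(t,(x+.5)/5-.5+270,(y+.5)/5-.5+135,z)
B=lambda x,y,z:pt(s,(x-450+.5)/3.5-.5+320,(y+.5)/3.5-.5+180,z)
C=lambda x,y,z:pt(t,(x+.5)/5-.5+185,(y-375+.5)/5-.5+190,z)
D=lambda x,y,z:pt(s,(x-450+.5)/3.5-.5+240,(y-375+.5)/3.5-.5+125,z)
pr=lambda n,p:print(n,(p*1000).round(1))
c=[A(*q,.010) for q in[(80,27),(430,73),(392,363),(37,313)]]
c2=[B(*q,.010) for q in[(489,52),(748,67),(772,298),(466,276)]]
for n,cc in(("top",c),("side",c2)):
    for p in cc: pr(n+" corner",p)
    pr("centre",sum(cc)/4)
    for i in range(4):
        e=cc[(i+1)%4]-cc[i]; print("  edge",np.linalg.norm(e).round(4),np.degrees(np.arctan2(e[1],e[0])).round(1))
pr("spindle collar top",A(270,134,.014));pr("collar side",B(678,176,.014))
pr("tip top",A(271,97,.086));pr("tip side",B(687,103,.086))
pr("post top",A(258,258,.105));pr("post side",B(531,80,.105))
for z in(.1,):
  pr("red earL top",A(158,181,z));pr("red earR",A(216,188,z));pr("blueL",A(294,201,z));pr("blueR",A(353,208,z))
pr("hinge",A(116,252,.09))
pr("reel rim",C(139,521,.08));pr("roll top",C(150,529,.04));pr("rim side",D(666,423,.08)); pr("roll side",D(666,458,.04))
# white roll edge fit (top cam): brightness seg, hull of white+brown
E
cat > fit.py <<'E'
from h import *
from scipy.optimize import least_squares
t=load("top");s=load("side")
E
python3 - <<'E'
import sys;sys.path.insert(0,'.')
from h import *
for n,b in(("top",(195,205,40,35)),("side",(285,130,35,40))):
    D=load(n);x,y,w,h=b;im=D[0][y:y+h,x:x+w];hsv=cv2.cvtColor(im,cv2.COLOR_RGB2HSV).astype(int)
    white=(hsv[...,1]<40)&(hsv[...,2]>110)
    brown=(hsv[...,0]<20)&(hsv[...,1]>80)&(hsv[...,2]<190)
    for nm,m in(("white",white),("brown",brown)):
        k,l,st,ce=cv2.connectedComponentsWithStats(m.astype(np.uint8));i=1+st[1:,4].argmax()
        print(n,nm,st[i]+[x,y,0,0,0],ce[i]+[x,y])
E
```

```text
top corner [783.6  61.4  10. ]
top corner [ 742.6 -195.1   10. ]
top corner [ 527.5 -158.9   10. ]
top corner [569.2  94.2  10. ]
centre [655.7 -49.6  10. ]
  edge 0.2598 -99.1
  edge 0.2181 170.5
  edge 0.2565 80.6
  edge 0.2169 -8.7
side corner [567.7  88.7  10. ]
side corner [783.8  55.3  10. ]
side corner [ 740.5 -200.6   10. ]
side corner [ 528.6 -167.    10. ]
centre [655.2 -55.9  10. ]
  edge 0.2187 -8.8
  edge 0.2595 -99.6
  edge 0.2145 171.0
  edge 0.2587 81.3
spindle collar top [697.6 -76.3  14. ]
collar side [697.7 -77.9  14. ]
tip top [703.  -75.1  86. ]
tip side [696.8 -76.7  86. ]
post top [584.8 -62.6 105. ]
post side [582.3 -66.5 105. ]
red earL top [640.9   3.7 100. ]
red earR [635.2 -35.5 100. ]
blueL [625.  -88.2 100. ]
blueR [ 619.2 -127.9  100. ]
hinge [594.5  33.3  90. ]
reel rim [485.8 306.1  80. ]
roll top [485.8 308.5  40. ]
rim side [488.1 303.6  80. ]
roll side [487.3 306.5  40. ]
top white [203 209  23  24 302] [214.74172185 220.78807947]
top brown [206 214  13  11  99] [212.09090909 218.96969697]
side white [290 143  23  12 155] [300.8        149.61290323]
side brown [297 135   9  15 117] [300.83760684 142.41025641]
```

```bash
python3 -m inch '[[60,-64,0,0,0,2],[120,-128,0,0,0,4],[180,-192,0,0,0,6],[240,-256,0,0,0,8],[297,-316,0,0,0,8],[297,-316,0,0,0,8],[297,-316,-50,0,0,8],[297,-316,-90,0,0,8],[297,-316,-90,0,0,8],[297,-316,-90,0,0,8]]' 87 20; python3 - <<'E'
from bench import ctrl
import cv2,numpy as np
from h import *
ims=[]
for n,b in(("top",(180,180,80,70)),("side",(255,90,90,90))):
    im,d=ctrl.get_image(n);x,y,w,h=b;ims.append(cv2.resize(im[y:y+h,x:x+w],(400,400),interpolation=cv2.INTER_CUBIC))
cv2.imwrite("pics/m1.png",np.hstack(ims)[:,:,::-1])
s=ctrl.get_state();R=cv2.Rodrigues(s["tool_rot"])[0];print(R.round(3),s["joint_positions"].round(2))
E
```

```text
time: 1.35
position: [0.4863, 0.3074, 0.148]
tool_rot: [0.242, 3.132, 0.002]
ft_force: [0.3, -0.7, -0.5]
grip_width: 0.998
grip_force: 0.0
[[-0.988  0.153  0.003]
 [ 0.153  0.988  0.003]
 [-0.002  0.003 -1.   ]] [-0.77  0.22  0.18  1.76 -0.04  1.16  0.84]
```

View pics/m1.png

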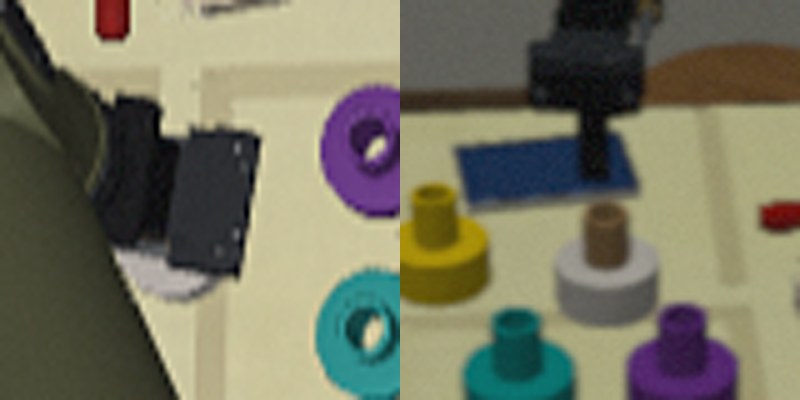

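The gripper is over the white reel: in the side half the fingers are at (594,150), above the core at (606,230). I descend and grip.

```bash
python3 -m inch '[[0,-1,-30,0,0,0],[0,-1,-60,0,0,0],[0,-1,-75,0,0,0],[0,-1,-87,0,0,0],[0,-1,-87,0,0,0]]'; python3 -m inch '[[0,0,0,0,0,0],[0,0,0,0,0,0],[0,0,0,0,0,0],[0,0,0,0,0,0],[0,0,0,0,0,0],[0,0,0,0,0,0],[0,0,0,0,0,0],[0,0,0,0,0,0]]' 25 20;  python3 -m inch '[[0,0,15,0,0,0],[0,0,50,0,0,0],[0,0,90,0,0,0],[0,0,130,0,0,0],[0,0,130,0,0,0],[0,0,130,0,0,0]]'
```

```text
time: 2.08
position: [0.4864, 0.305, 0.0596]
tool_rot: [-0.244, -3.132, 0.0]
ft_force: [0.8, 0.2, 0.2]
grip_width: 1.0
grip_force: 0.0
time: 3.08
position: [0.4865, 0.3051, 0.0597]
tool_rot: [0.245, 3.132, 0.001]
ft_force: [0.4, 0.8, 0.8]
grip_width: 0.415
grip_force: 20.0
time: 3.82
position: [0.486, 0.3042, 0.1891]
tool_rot: [-0.245, -3.131, 0.001]
ft_force: [-0.3, 0.0, -2.0]
grip_width: 0.419
grip_force: 20.0
```

```bash
python3 -m inch '[[25,-45,0,0,0,0],[53,-95,0,0,0,0],[80,-145,0,0,0,0],[108,-195,0,0,0,0],[136,-245,0,0,0,0],[164,-295,0,0,0,0],[192,-345,0,0,0,0],[211,-381,0,0,0,0],[211,-381,0,0,0,0],[211,-381,0,0,0,0],[211,-381,-20,0,0,0],[211,-381,-24,0,0,0],[211,-381,-24,0,0,0],[211,-381,-24,0,0,0]]'; python3 - <<'E'
from bench import ctrl
import cv2,numpy as np
from h import *
ims=[]
for n,b in(("top",(280,110,80,80)),("side",(340,150,80,80))):
    im,d=ctrl.get_image(n);p=ctrl.camera_params(n);np.savez(f"pics/{n}1.npz",im=im,d=d,K=p["mtx"],T=p["T"])
    x,y,w,h=b;ims.append(cv2.resize(im[y:y+h,x:x+w],(400,400),interpolation=cv2.INTER_CUBIC))
cv2.imwrite("pics/m2.png",np.hstack(ims)[:,:,::-1])
s=ctrl.get_state();print(s["position"],s["joint_positions"].round(2))
E
```

```text
time: 5.58
position: [0.6977, -0.076, 0.166]
tool_rot: [0.244, 3.131, 0.0]
ft_force: [0.5, -0.5, -2.0]
grip_width: 0.415
grip_force: 20.0
[ 0.69783494 -0.07624881  0.16626317] [-0.22  0.49  0.41  1.41 -0.2   1.28  1.62]
```

View pics/m2.png

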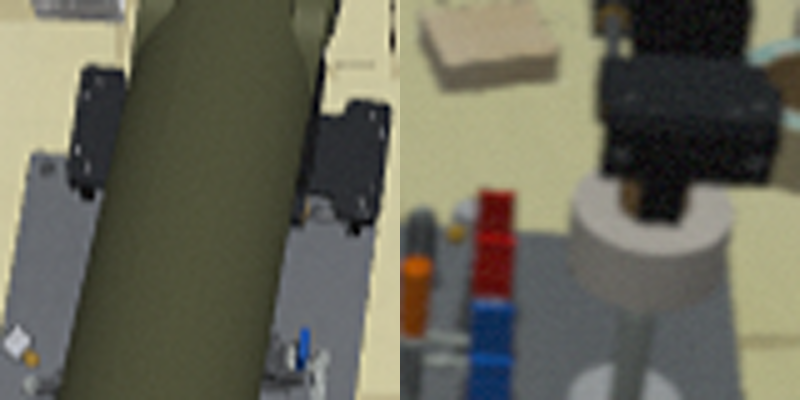

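The reel hangs over the spindle. In the side half the roll's top face is centred near (653,210), with the spindle below at (636,330). I check the offset numerically.

```bash
python3 - <<'E'
from h import *
D=load("side",1)
f=lambda p:((proj(D,np.array(p)/1000)-[340,150]+.5)*5-.5+[400,0]).round(1)
for x in (694,698,702):
  print(x,"roll top centre",f((x,-77,146)),"L",f((x-40,-77,146)),"R",f((x+40,-77,146)),"bot L,R",f((x-40,-77,106)),f((x+40,-77,106)))
for x in (694,698,702): print("spindle z80,z50",f((x,-77,80)),f((x,-77,45)))
E
```

```text
694 roll top centre [646.8 205.1] L [566.5 208. ] R [726.8 202.1] bot L,R [559.5 270.7] [715.8 264.7]
698 roll top centre [654.8 204.8] L [574.6 207.7] R [734.7 201.8] bot L,R [567.4 270.4] [723.6 264.5]
702 roll top centre [662.8 204.5] L [582.6 207.4] R [742.7 201.5] bot L,R [575.2 270.1] [731.4 264.2]
spindle z80,z50 [632.2 306.9] [625.  357.6]
spindle z80,z50 [639.9 306.5] [632.5 357.3]
spindle z80,z50 [647.6 306.2] [640. 357.]
```

Aligned to within about 1 mm, so I lower it.

```bash
python3 -m inch '[[0,0,-12,0,0,0],[0,0,-24,0,0,0],[0,0,-36,0,0,0],[0,0,-48,0,0,0],[0,0,-60,0,0,0],[0,0,-72,0,0,0],[0,0,-80,0,0,0],[0,0,-86,0,0,0],[0,0,-86,0,0,0],[0,0,-86,0,0,0]]' - 15;  python3 -m inch '[[0,0,-3,0,0,0],[0,0,-5,0,0,0],[0,0,-7,0,0,0],[0,0,-7,0,0,0],[0,0,-7,0,0,0]]'
```

```text
time: 6.92
position: [0.6979, -0.0763, 0.0801]
tool_rot: [0.245, 3.131, 0.0]
ft_force: [0.5, 0.0, -1.9]
grip_width: 0.419
grip_force: 15.0
time: 7.55
position: [0.6977, -0.0762, 0.0737]
tool_rot: [0.245, 3.132, 0.001]
ft_force: [-3.0, -0.3, 5.7]
grip_width: 0.418
grip_force: 15.0
```

```bash
python3 -m inch '[[0,0,0,0,0,0],[0,0,0,0,0,0],[0,0,0,0,0,0],[0,0,0,0,0,0],[0,0,30,0,0,0],[0,0,60,0,0,0],[0,0,92,0,0,0],[0,0,92,0,0,0],[-35,30,92,0,0,0],[-70,59,92,0,0,0],[-70,59,92,0,0,0],[-70,59,72,0,0,0],[-70,59,62,0,0,0],[-70,59,62,0,0,0],[-70,59,62,0,0,0]]' 66; python3 - <<'E'
from bench import ctrl
import cv2,numpy as np
from h import *
ims=[]
for n,b in(("top",(280,130,80,80)),("side",(325,160,80,80))):
    im,d=ctrl.get_image(n);p=ctrl.camera_params(n);np.savez(f"pics/{n}2.npz",im=im,d=d,K=p["mtx"],T=p["T"])
    x,y,w,h=b;ims.append(cv2.resize(im[y:y+h,x:x+w],(400,400),interpolation=cv2.INTER_CUBIC))
cv2.imwrite("pics/m3.png",np.hstack(ims)[:,:,::-1])
s=ctrl.get_state();print(s["position"],s["joint_positions"].round(2))
D=load("side",2)
f=lambda p:((proj(D,np.array(p)/1000)-[325,160]+.5)*5-.5+[400,0]).round(1)
for q in[(698,-77,94),(698,-77,54),(638,-17,98),(617,-13,98),(628,-57,65),(628,17,65)]:print(q,f(q))
E
```

```text
time: 9.43
position: [0.6279, -0.0179, 0.1344]
tool_rot: [-0.246, -3.132, 0.001]
ft_force: [0.4, 1.2, 0.5]
grip_width: 0.762
grip_force: 0.0
[ 0.62803221 -0.01759149  0.13495647] [-0.34  0.35  0.4   1.65 -0.15  1.17  1.51]
(698, -77, 94) [718.  235.6]
(698, -77, 54) [709.4 294.4]
(638, -17, 98) [584.3 161.8]
(617, -13, 98) [544.  158.7]
(628, -57, 65) [572.3 258.8]
(628, 17, 65) [553.1 172.1]
```

View pics/m3.png

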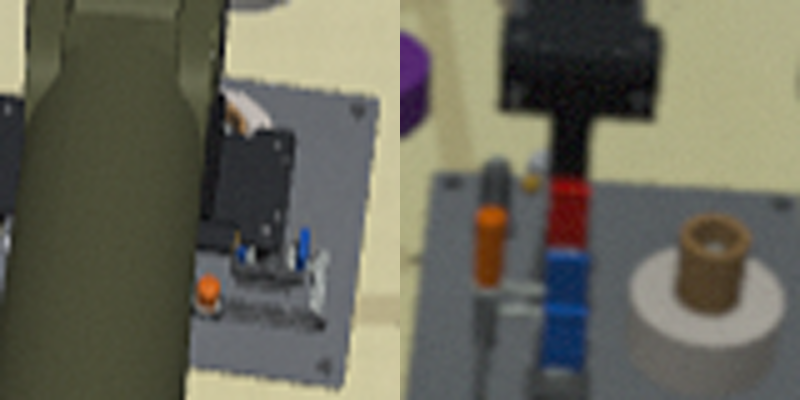

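The reel is seated and upright: its core top at (715,235) matches the prediction. The finger lines up in x with the red ear at (569,205). I pinch red.

```bash
python3 -m inch '[[0,0,-20,0,0,0],[0,0,-40,0,0,0],[0,0,-55,0,0,0],[0,0,-55,0,0,0]]'; python3 -m inch '[[0,0,0,0,0,0],[0,0,0,0,0,0],[0,0,0,0,0,0],[0,0,0,0,0,0],[0,0,0,0,0,0],[0,0,0,0,0,0],[0,0,0,0,0,0],[0,0,0,0,0,0],[0,0,0,0,0,0],[0,0,0,0,0,0]]' 22 25
```

```text
time: 10.02
position: [0.626, -0.0172, 0.0773]
tool_rot: [-0.245, -3.128, 0.001]
ft_force: [-0.7, -0.5, -0.3]
grip_width: 0.761
grip_force: 0.0
time: 11.28
position: [0.6283, -0.0157, 0.0805]
tool_rot: [0.244, 3.13, 0.003]
ft_force: [0.5, 6.1, 4.2]
grip_width: 0.303
grip_force: 25.0
```

```bash
python3 -m inch '[[0,0,0,0,0,0],[0,0,0,0,0,0],[0,0,0,0,0,0],[0,0,0,0,0,0],[0,0,30,0,0,0],[0,0,60,0,0,0],[0,0,75,0,0,0],[0,0,75,0,0,0],[0,0,75,0,0,0],[0,0,75,0,0,0]]' 66; python3 - <<'E'
from bench import ctrl
import cv2,numpy as np
from h import *
ims=[]
for n,b in(("top",(280,130,80,80)),("side",(325,160,80,80))):
    im,d=ctrl.get_image(n);p=ctrl.camera_params(n);np.savez(f"pics/{n}3.npz",im=im,d=d,K=p["mtx"],T=p["T"])
    x,y,w,h=b;ims.append(cv2.resize(im[y:y+h,x:x+w],(400,400),interpolation=cv2.INTER_CUBIC))
cv2.imwrite("pics/m4.png",np.hstack(ims)[:,:,::-1])
s=ctrl.get_state();print(s["position"],s["ft_force"])
E
```

```text
time: 12.52
position: [0.6267, -0.0171, 0.1531]
tool_rot: [-0.245, -3.13, 0.001]
ft_force: [0.4, -0.9, 0.0]
grip_width: 0.761
grip_force: 0.0
[ 0.62699153 -0.01721353  0.15355322] [ 0.22658787 -0.72851112 -0.51469734]
```

View pics/m4.png

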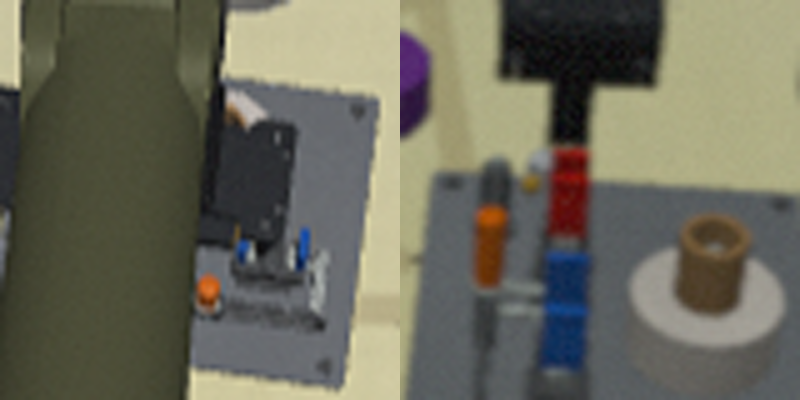

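The red ears have moved together: the near ear's lower edge went from row 248 to 235, about 9 mm, so they are fully in. Next is blue, 92 mm along the row.

```bash
python3 -m inch '[[-7,-45,0,0,0,0],[-14,-90,0,0,0,0],[-14,-90,0,0,0,0],[-14,-90,-25,0,0,0],[-14,-90,-55,0,0,0],[-14,-90,-74,0,0,0],[-14,-90,-74,0,0,0],[-14,-90,-74,0,0,0]]'; python3 -m inch '[[0,0,0,0,0,0],[0,0,0,0,0,0],[0,0,0,0,0,0],[0,0,0,0,0,0],[0,0,0,0,0,0],[0,0,0,0,0,0],[0,0,0,0,0,0],[0,0,0,0,0,0],[0,0,0,0,0,0],[0,0,0,0,0,0]]' 22 25;  python3 -m inch '[[0,0,0,0,0,0],[0,0,0,0,0,0],[0,0,0,0,0,0],[0,0,0,0,0,0],[0,0,30,0,0,0],[0,0,60,0,0,0],[0,0,91,0,0,0],[0,0,91,0,0,0],[0,0,91,0,0,0]]' 66; python3 - <<'E'
from bench import ctrl
import cv2,numpy as np
from h import *
ims=[]
for n,b in(("top",(280,130,80,80)),("side",(325,160,80,80))):
    im,d=ctrl.get_image(n);p=ctrl.camera_params(n);np.savez(f"pics/{n}4.npz",im=im,d=d,K=p["mtx"],T=p["T"])
    x,y,w,h=b;ims.append(cv2.resize(im[y:y+h,x:x+w],(400,400),interpolation=cv2.INTER_CUBIC))
cv2.imwrite("pics/m5.png",np.hstack(ims)[:,:,::-1])
s=ctrl.get_state();print(s["position"],s["ft_force"],s["joint_positions"].round(2))
E
```

```text
time: 13.62
position: [0.6143, -0.1072, 0.0815]
tool_rot: [0.245, 3.131, -0.0]
ft_force: [-0.9, 0.2, 0.5]
grip_width: 0.763
grip_force: 0.0
time: 14.88
position: [0.6137, -0.1094, 0.0815]
tool_rot: [0.247, 3.131, -0.003]
ft_force: [-1.4, -5.0, 4.4]
grip_width: 0.304
grip_force: 25.0
time: 16.0
position: [0.613, -0.1068, 0.1707]
tool_rot: [-0.245, -3.131, -0.001]
ft_force: [-0.7, 0.3, -0.7]
grip_width: 0.756
grip_force: 0.0
[ 0.61263851 -0.10688613  0.1700475 ] [-0.52382648  0.36485967  1.00208111] [-0.24  0.32  0.45  1.63 -0.14  1.23  1.66]
```

View pics/m5.png

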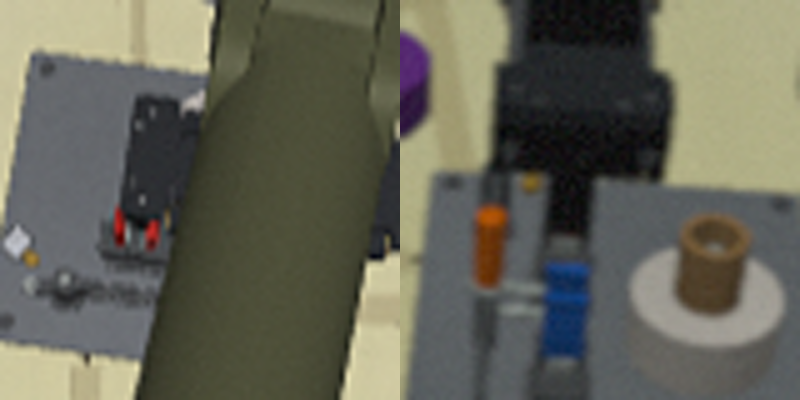

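The blue ears are in too: near and far edges at rows 265 and 293, with the same closing width as red. In the top half the red ears, at columns 119 and 152, are still about 29 mm over their outside. Next I grip the post and work out the arc.

```bash
python3 -m inch '[[-15,21,0,0,0,0],[-29,42,0,0,0,0],[-29,42,0,0,0,0],[-29,42,-30,0,0,0],[-29,42,-60,0,0,0],[-29,42,-81,0,0,0],[-29,42,-81,0,0,0],[-29,42,-81,0,0,0]]' 60; python3 -m inch '[[0,0,0,0,0,0],[0,0,0,0,0,0],[0,0,0,0,0,0],[0,0,0,0,0,0],[0,0,0,0,0,0],[0,0,0,0,0,0],[0,0,0,0,0,0],[0,0,0,0,0,0],[0,0,0,0,0,0]]' 5 20; python3 - <<'E'
import numpy as np
a0=np.radians(-99.2)
for t in list(range(0,84,4))+[81,82]:
    a=a0-np.radians(t);print(t,(100*(np.cos(a)-np.cos(a0))).round(1),(100*(np.sin(a)-np.sin(a0))).round(1))
E
```

```text
time: 17.1
position: [0.5852, -0.066, 0.0912]
tool_rot: [0.246, 3.131, -0.001]
ft_force: [0.5, -0.2, 0.6]
grip_width: 0.686
grip_force: 0.0
time: 18.23
position: [0.5847, -0.0644, 0.0906]
tool_rot: [0.244, 3.132, 0.002]
ft_force: [1.4, 4.4, -0.3]
grip_width: 0.178
grip_force: 20.0
0 0.0 0.0
4 -6.8 1.4
8 -13.6 3.2
12 -20.2 5.5
16 -26.6 8.2
20 -32.8 11.4
24 -38.8 15.0
28 -44.5 19.1
32 -49.9 23.5
36 -55.0 28.3
40 -59.7 33.4
44 -64.1 38.8
48 -68.1 44.5
52 -71.6 50.5
56 -74.8 56.8
60 -77.5 63.2
64 -79.7 69.8
68 -81.5 76.6
72 -82.8 83.4
76 -83.7 90.3
80 -84.0 97.3
81 -84.0 99.1
82 -84.0 100.8
```

```bash
python3 -m inch '[[-7,2,0,0,0,-4],[-14,4,0,0,0,-8],[-20,7,0,0,0,-12],[-27,9,0,0,0,-16],[-33,13,0,0,0,-20],[-33,13,0,0,0,-20]]' - 25
```

```text
time: 18.98
position: [0.5515, -0.0532, 0.0906]
tool_rot: [0.784, 3.041, -0.001]
ft_force: [1.3, -0.7, -1.7]
grip_width: 0.178
grip_force: 25.0
```

```bash
python3 -m inch '[[-6,4,0,0,0,-4],[-12,8,0,0,0,-8],[-17,12,0,0,0,-12],[-22,17,0,0,0,-16],[-27,22,0,0,0,-20],[-31,27,0,0,0,-24],[-35,33,0,0,0,-28],[-39,39,0,0,0,-32],[-42,45,0,0,0,-36],[-45,52,0,0,0,-40],[-45,52,0,0,0,-40]]'; python3 -m inch '[[-2,6,0,0,0,-4],[-4,13,0,0,0,-8],[-5,20,0,0,0,-12],[-6,27,0,0,0,-16],[-6,27,0,0,0,-16],[-6,27,0,0,0,-16]]'
```

```text
time: 20.35
position: [0.5063, -0.0015, 0.0906]
tool_rot: [1.776, 2.591, -0.003]
ft_force: [-1.0, -2.8, 0.8]
grip_width: 0.179
grip_force: 25.0
time: 21.1
position: [0.5, 0.0256, 0.0905]
tool_rot: [-2.12, -2.318, 0.003]
ft_force: [-4.5, -2.4, 3.6]
grip_width: 0.175
grip_force: 25.0
```

```bash
python3 -m inch '[[-1,3,0,0,0,-2],[-2,6,0,0,0,-3],[-2,8,0,0,0,-5],[-2,8,0,0,0,-5],[-2,8,0,0,0,-5],[-2,8,0,0,0,-5]]'; python3 - <<'E'
from bench import ctrl
import cv2,numpy as np
from h import *
ims=[]
for n,b in(("top",(260,130,100,100)),("side",(285,150,100,100))):
    im,d=ctrl.get_image(n);p=ctrl.camera_params(n);np.savez(f"pics/{n}5.npz",im=im,d=d,K=p["mtx"],T=p["T"])
    x,y,w,h=b;ims.append(cv2.resize(im[y:y+h,x:x+w],(400,400),interpolation=cv2.INTER_CUBIC))
cv2.imwrite("pics/m6.png",np.hstack(ims)[:,:,::-1])
E
```

```text
time: 21.85
position: [0.4994, 0.0346, 0.0907]
tool_rot: [2.219, 2.222, 0.002]
ft_force: [4.1, -1.9, -3.8]
grip_width: 0.175
grip_force: 25.0
```

View pics/m6.png

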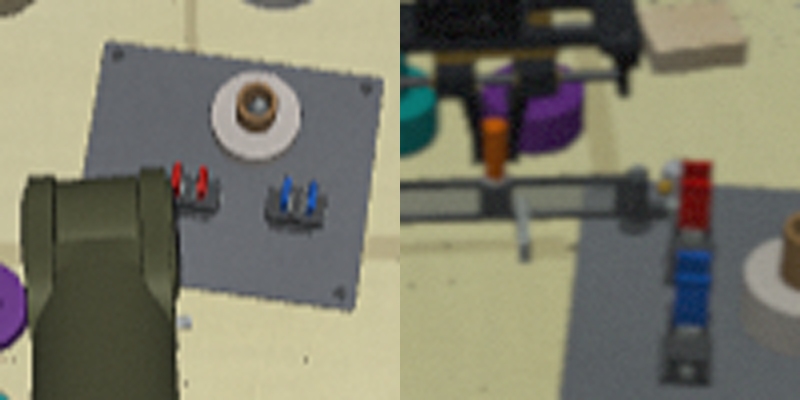

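The gate is wide open with the post gripped at (495,145) in the side half. The hinge boss is at (637,200) and the gate runs straight toward the robot. Reel and both catches are unchanged. I make a small trim and hand in.

```bash
python3 -m inch '[[1,1,0,0,0,0],[1,1,0,0,0,0],[1,1,0,0,0,0],[1,1,0,0,0,0]]'; python3 -c "
from bench import ctrl
print(ctrl.close_job())"
```

```text
time: 22.45
position: [0.4995, 0.0356, 0.0906]
tool_rot: [2.22, 2.222, -0.0]
ft_force: [2.0, -3.8, -0.7]
grip_width: 0.175
grip_force: 25.0
the job is handed in; nothing more can be done
None
```

The job is handed in at 22.5 s (limit 69 s): the reel is seated on the spindle and released, red then blue is pinched fully in, and the gripper is holding the gate open at about 1.41 rad by my estimate (stop 1.45).

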